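# Seat the clamp thumbscrew on the grey tile's bonding jig

### The arm

A 6-joint arm with a two-finger parallel gripper is mounted at the origin on the work surface. World frame = base frame: x ahead of the robot, y to its left, z up, the work surface at z = 0. Lengths are in mm, angles in rad, forces in N, time in s.
With the tool pointing down it reaches from about 250 to 725 mm from the base axis. Payload 9.7 kg.
Tool frame: the origin (TCP) lies midway between the tips of the shut fingers; the grasp point (between the pads) lies 19 mm behind it; z points along the fingers, y is the line along which they close (so a half turn about z gives the same grasp; the last joint's range is limited). The gripper opens to 85 mm and grips with 20 to 120 N. Pads are 22 mm wide; open, the fingers measure 114 mm over their backs; the gripper's body (76 mm by 85 mm) begins 54 mm behind the grasp point. The pads swing forward as they close: fully open they stand 13 mm farther back than shut.
Start: joints at [1.219, 0.087, 0.176, 1.66, 0, 1.571], TCP at [189.521, 516.313, 231.284] pointing down, gripper open.
Joint ranges: [-3.13, 3.13], [-0.85, 1.81], [-1.15, 1.24], [-2.2, 2.28], [-1.44, 1.52], [-3.14, 3.14]. Speed limits (rad/s): [2.22, 2.22, 2.57, 3.14, 3.14, 3.14].

### API

Orientations are given as a unit quaternion [x, y, z, w].
In Python, from cell import bot gives the robot as it stands. The module is installed in compiled form; this text tells all that it offers.
- The arm moves only by the tool play_rows, never from a script. Its argument "commands" is a list of rows, each a list of 5 numbers: the shift along the world's x, y, z normalised to -1 to 1, where 1 is 200 mm, then the turn about the world's z normalised to -1 to 1, where 1 is 45 degrees, then the closure, from 0 (fully open) to 1 (shut). In form: [[tx, ty, tz, twist, hand], ...]. A call has 1 to 20 rows; each row is the pose to reach, as a shift and turn from the pose commanded when the call began; what a row does not reach only later rows make up. A row lasts 1/8 s, in which the tool goes at most 62.5 mm and 10.7 degrees, less where a joint would pass 70% of its speed; a pose out of reach is approached as far as the arm can. A call with a number of a shift or a turn outside -1 to 1 is refused whole. A call with a gripper value outside its range is refused whole. The fingers move at their own pace and stop on an object; the grip force is fixed at half the most. Time passes only in rows, so rows that repeat a pose let the fingers close. It gives the time, the measured TCP pose, the force, the opening and the grip force at its end, in the units of the state.
- bot.sense(): the state, without advancing time (a new reading comes with each control period).
- bot.grab_frame(name): name is "scene" or "side" or "wrist"; returns the picture (420x560x3 uint8, red, green, blue); there is no depth.
- bot.calibration(name): a dict with "mtx" (3x3 intrinsics, pixels), "k1" (the pictures are not rectified: a ray, as slopes to the right and down, at radius r is drawn at 1 + k1 r^2 times it, then the intrinsics apply), "R" (3x3) and "t" (3): a world point X has camera coordinates R X + t; the wrist camera has in their place "hand_eye" (4x4, takes a point from camera to tool coordinates, whose origin is the TCP and whose axes are the flange's). Camera axes: x right, y down, z forward; pixel columns grow to the right and rows downward; lengths in mm; the calibration is good to about 2 mm. A picture is of the moment at which its call begins: read the wrist's pose just before it. calibration takes no time and is no camera call.
- bot.sign_off(): hands the job in; it is judged then, once.
The state is a dict: "time_s": time; "joint_pos": joint angles; "dq": joint speeds; "joint_torque": joint torques, N m; "position": TCP position; "eef_rot": TCP orientation; "force": force on the tool from outside, world axes, zero at the start; "moment": the same for the moment, N m; "grip_width": finger opening in mm; "finger_force": force on a finger pad.
Only numpy, scipy, OpenCV 4.12 (cv2) and the standard library are available. Lean on these libraries where they do the work, as an engineer would, in place of code of your own. Each camera call takes 0.05 s, during which the arm holds its last target. There are 200 camera calls.

### The job

A freshly glued grey stone tile lies in one of the two bonding jigs. Turn that jig's brass thumbscrew clockwise until it seats and the resistance rises, stop there without overtightening, and let go. Leave the thumbscrew on the orange terracotta tile's jig as it is.

Things in the scene. Friction and masses are not known exactly. Their poses are not given: they have to be found in the camera images.
- screw_grey_grip (a point): Middle of the round knurled brass head (35 mm across, 26 mm tall) of the upright thumbscrew to tighten, on its axis, 100 mm above the table; grip at any yaw. 30 mm below it is the top of the jig's steel arm, 34 mm wide, 32 mm to the front of the axis and 74 mm to the back; nothing else on the jig is higher. Fixed plywood base 160 x 130 mm, grey stone tile 100 x 100 mm on it.
- screw_grey (a joint): Angle of that screw's spindle, rad: grows clockwise seen from above, starts at 0 to 0.4 (0 is a stop) and seats on the tile at 1.2, where it can turn no further. Before that it turns with light friction (0.06 N m) and stays where left; its height does not change. Once it is seated the black line on the head points to the red mark on the front end of the jig's arm.
- strain_grey (a joint): Angle, rad, by which the head of that screw is wound up past its spindle, as a stiff spring of 1.5 N m per rad: about 0.04 while turning freely, rising as soon as the spindle is seated. It springs back to 0 when let go. Above 0.4 (about 0.6 N m) the tile cracks.
- screw_terra (a joint): Angle, rad, of the identical screw on the other, identical jig, which holds an orange terracotta tile and stands at least 250 mm to the other side; starts at 0.3 to 0.5 and is to stay as it is.
There are look-alikes about, which are no part of the job. What is shaped like the part that bears screw_grey_grip but green or pink is not meant. Leave any pink look-alike of the part that bears screw_terra alone.

How it is judged:
By the outcome, as a careful person would: the job done as asked, in the order asked, and still so for the second after the job is handed in, with the robot touching nothing.
It also fails if it takes over 40 s, if anything falls off the work surface, if the arm or the gripper's body presses on something with over 40 N, if the wrist force passes 120 N, or if a joint passes its speed limit or range.

## Working session

There is one attempt and no reset: what is moved stays moved. The work goes in short steps, Python scripts to look and compute and a tool call to move; the robot and the scene stay as the last step left them, time stands still between calls to the robot, and variables do not carry over. Pictures are saved under pics/ and viewed, at most 10 in all, crops included, and the job is handed in when it is done.

Besides the shell and the picture viewer there is one more tool, called after ">>>" in YAML: its name, and indented under it one key for each argument. play_rows: Moves the arm, as the interface text tells. Its arguments: {"type":"object","properties":{"commands":{"type":"array","items":{"type":"array","items":{"type":"number","minimum":-1,"maximum":1}}}},"required":["commands"]}

```bash
mkdir -p pics; python3 - <<'E'
from cell import bot
import cv2
for n in ("scene","side"):
    cv2.imwrite(f"pics/{n}0.png",bot.grab_frame(n)[:,:,::-1])
    print(bot.calibration(n))
print(bot.calibration("wrist"));print(bot.sense())
E
```

```text
{'mtx': array([[394.30234634,   0.        , 277.9923614 ],
       [  0.        , 394.30234634, 208.73828493],
       [  0.        ,   0.        ,   1.        ]]), 'k1': -0.030173063066971054, 'R': array([[ 0.17836348,  0.98384701,  0.01521639],
       [ 0.79061755, -0.1340923 , -0.59744718],
       [-0.58575622,  0.1185931 , -0.80176388]]), 't': array([ -36.71923078, -242.35892232, 1184.8593485 ])}
{'mtx': array([[417.37508867,   0.        , 282.60422371],
       [  0.        , 417.37508867, 204.90077734],
       [  0.        ,   0.        ,   1.        ]]), 'k1': 0.04290016528776678, 'R': array([[ 0.70309499, -0.71109433, -0.00151288],
       [-0.55574417, -0.54816264, -0.62503291],
       [ 0.44362805,  0.44029829, -0.78059693]]), 't': array([-305.32539929,  254.64025432,  945.70939414])}
{'mtx': array([[324.23583916,   0.        , 278.2182268 ],
       [  0.        , 324.23583916, 209.66240585],
       [  0.        ,   0.        ,   1.        ]]), 'k1': -0.07124963503577203, 'hand_eye': array([[ 7.24855627e-04, -9.45521626e-01, -3.25558490e-01,
         8.38348153e+01],
       [ 9
[... 265 characters left out ...]
oint_pos': array([1.21899323e+00, 8.74141139e-02, 1.75197211e-01, 1.65979522e+00,
       2.58401968e-07, 1.57080868e+00]), 'dq': array([-5.69055587e-05, -1.62007585e-03,  1.01707663e-03, -1.79830177e-03,
        2.16846095e-03,  5.02064966e-04]), 'joint_torque': array([-7.00244000e-04, -5.21561158e+01,  4.65654159e+01,  1.59457832e-02,
       -3.40815120e-05,  1.84518393e-05]), 'position': array([189.45313634, 516.11835519, 230.64070073]), 'eef_rot': array([ 1.75001893e-01,  9.84567909e-01, -5.98494287e-04, -1.06502890e-04]), 'force': array([ 0.16865892, -0.09576413, -0.25491573]), 'moment': array([ 0.0313628 , -0.04131772,  0.00350063]), 'finger_force': 0.0, 'grip_width': 85.58729506145953}
```

View pics/scene0.png

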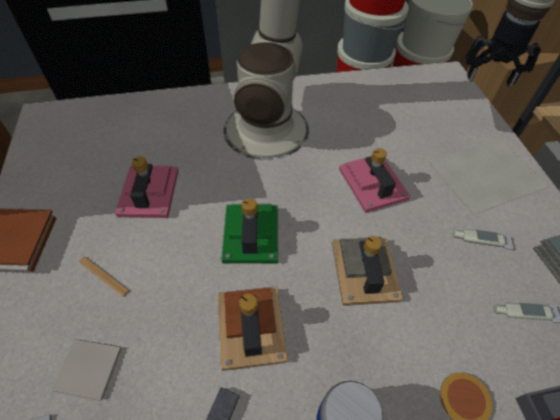

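View pics/side0.png

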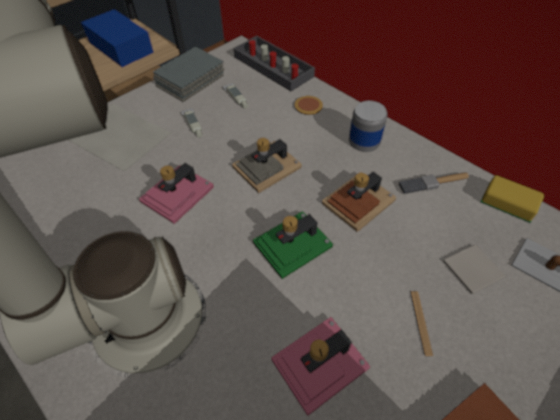

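Scene: grey-tile jig on plywood, head at about (373,245); terracotta jig head at (248,304); the green and pink ones are look-alikes. Side: grey head about (264,146).

```bash
cat > h.py <<'E'
from cell import bot
import numpy as np, cv2
from scipy.spatial.transform import Rotation as Ro
def cam(n,s=None):
    c=bot.calibration(n)
    if n!="wrist": return c["mtx"],c["k1"],c["R"],c["t"]
    T=np.eye(4);T[:3,:3]=Ro.from_quat(s["eef_rot"]).as_matrix();T[:3,3]=s["position"]
    W=np.linalg.inv(T@c["hand_eye"]);return c["mtx"],c["k1"],W[:3,:3],W[:3,3]
def ray(cm,uv):
    K,k,R,t=cm
    p=cv2.undistortPoints(np.array([[uv]],float),K,np.array([k,0,0,0]))[0,0]
    return -R.T@t, R.T@np.array([p[0],p[1],1])
def atz(cm,uv,z):
    o,d=ray(cm,uv);return o+d*(z-o[2])/d[2]
def proj(cm,X):
    K,k,R,t=cm
    return cv2.projectPoints(np.array([X],float),cv2.Rodrigues(R)[0],t,K,np.array([k,0,0,0]))[0][0,0]
E
python3 - <<'E'
from h import *
s=cam("scene");d=cam("side")
for a,b in (((373,245),(264,146)),((248,306),(362,181))):
    print(atz(s,a,100),atz(d,b,100))
s=bot.sense();print(Ro.from_quat(s["eef_rot"]).as_matrix().round(2))
E
```

```text
[503.54200525 147.48891978 100.        ] [501.37534904 138.22625746 100.        ]
[ 592.31069743 -129.12066171  100.        ] [ 587.8639854  -133.94891319  100.        ]
[[-0.94  0.34 -0.  ]
 [ 0.34  0.94 -0.  ]
 [ 0.   -0.   -1.  ]]
```

>>> play_rows:
  commands:
    - [0.8,-0.95,0,0,0]
    - [0.8,-0.95,0,0,0]
    - [0.8,-0.95,0,0,0]
    - [0.8,-0.95,0,0,0]
    - [0.8,-0.95,0,0,0]

```text
time_s: 0.72
position: [351.5, 323.4, 231.2]
eef_rot: [0.178, 0.984, -0.0, 0.0]
force: [0.2, 0.6, 0.2]
grip_width: 85.4
finger_force: 0.0
```

>>> play_rows:
  commands:
    - [0.76,-0.91,0,0,0]
    - [0.76,-0.91,0,0,0]
    - [0.76,-0.91,0,0,0]
    - [0.76,-0.91,0,0,0]
    - [0.76,-0.91,0,0,0]
    - [0.76,-0.91,0,0,0]

```text
time_s: 1.48
position: [501.2, 145.1, 230.9]
eef_rot: [0.175, 0.985, 0.0, -0.0]
force: [0.2, 0.2, -0.5]
grip_width: 85.3
finger_force: 0.0
```

```bash
python3 - <<'E'
from h import *
s=bot.sense();print(s)
cv2.imwrite("pics/w1.png",bot.grab_frame("wrist")[:,:,::-1])
E
```

```text
{'time_s': 1.475, 'joint_pos': array([2.81540619e-01, 1.96775625e-02, 1.05090235e-01, 1.65702873e+00,
       4.22053596e-04, 6.33092328e-01]), 'dq': array([ 0.01903252, -0.01108173, -0.00447823,  0.00163773, -0.00105866,
       -0.00192724]), 'joint_torque': array([-1.41611405e+00, -4.70596182e+01,  4.65915012e+01, -6.99765072e-02,
       -5.33967605e-02, -3.15257697e-02]), 'position': array([501.16798361, 145.0745608 , 230.9454748 ]), 'eef_rot': array([ 1.74872156e-01,  9.84591040e-01,  8.36989807e-06, -4.60923305e-04]), 'force': array([ 0.16630153,  0.21879553, -0.54126258]), 'moment': array([-0.0326083 ,  0.03914936,  0.03832582]), 'finger_force': 0.0, 'grip_width': 85.26253455757613}
```

View pics/w1.png

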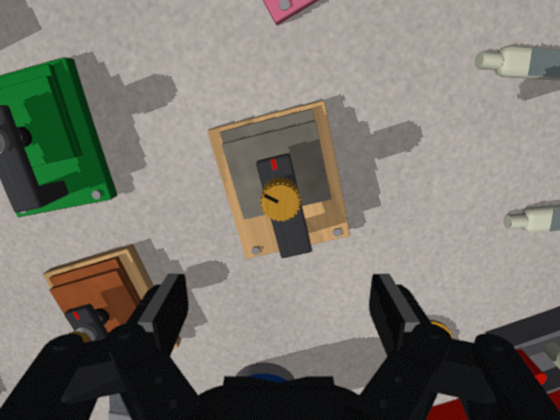

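Wrist view: grey jig's head at about (281,201), black line end (264,196), red mark (274,163). I'll compute position and angle to go.

```bash
python3 - <<'E'
from h import *
s=bot.sense();c=cam("wrist",s)
h=atz(c,(281,202),113);l=atz(c,(265,196),113);r=atz(c,(274,164),70)
a=lambda v:np.degrees(np.arctan2(v[1],v[0]))
print(h,l,r,a(l-h),a(r-h), s["position"])
p1=atz(c,(264,156),70);p2=atz(c,(293,257),70);print(a(p1-p2))
I=cv2.imread("pics/w1.png")
cv2.imwrite("pics/w1c.png",cv2.resize(I[140:265,205:355],None,fx=5,fy=4.8,interpolation=cv2.INTER_CUBIC))
E
```

```text
[500.83346384 148.20473629 113.        ] [491.28241652 137.41746738 113.        ] [476.11037769 150.53481792  70.        ] -131.52167648152107 174.61593701937412 [500.9786776  145.38859473 231.11315809]
175.202856255651
```

View pics/w1c.png

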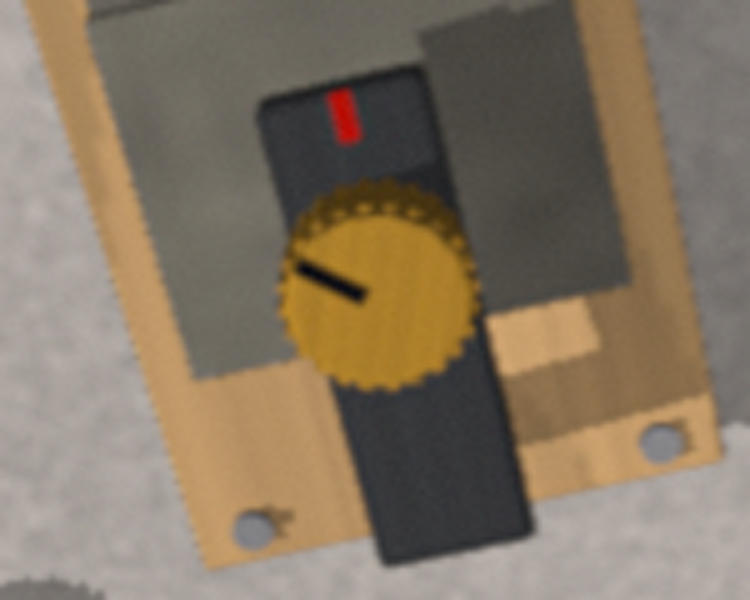

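>>> play_rows:
  commands:
    - [0,0.015,-0.25,0,0]
    - [0,0.015,-0.5,0,0]
    - [0,0.015,-0.65,0,0]
    - [0,0.015,-0.755,0,0]
    - [0,0.015,-0.755,0,0]
    - [0,0.015,-0.755,0,0]

```text
time_s: 2.28
position: [501.6, 148.2, 81.5]
eef_rot: [0.174, 0.985, 0.0, 0.001]
force: [0.3, 0.0, -0.2]
grip_width: 85.5
finger_force: 0.0
```

```bash
python3 - <<'E'
from h import *
s=bot.sense();print(s["position"],s["force"],s["moment"])
I=bot.grab_frame("wrist")[:,:,::-1]
print(proj(cam("wrist",s),[501,148,113]))
cv2.imwrite("pics/w2.png",I)
E
```

```text
[501.62103302 148.24973055  81.5234479 ] [ 0.28218743  0.04167543 -0.1750912 ] [-0.03011055  0.00545246  0.08199149]
[276.93118173 314.11506419]
```

View pics/w2.png

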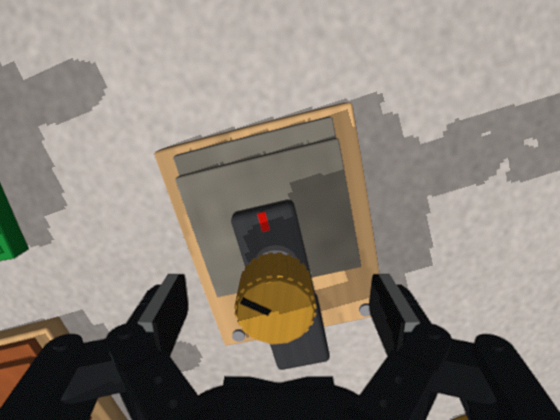

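Wrist view: the head top is at about (276,310), centred between the fingers to within 2 mm. I'll nudge by that and close.

>>> play_rows:
  commands:
    - [-0.008,0.002,0,0,0]
    - [-0.008,0.002,0,0,0.5]
    - [-0.008,0.002,0,0,1]
    - [-0.008,0.002,0,0,1]
    - [-0.008,0.002,0,0,1]
    - [-0.008,0.002,0,0,1]
    - [-0.008,0.002,0,0,1]
    - [-0.008,0.002,0,0,1]

```text
time_s: 3.32
position: [500.0, 147.5, 80.6]
eef_rot: [0.175, 0.985, -0.0, 0.0]
force: [-1.5, -3.3, 5.5]
grip_width: 31.7
finger_force: 59.2
```

```bash
cat > m.py <<'E'
from h import *
M=[];
for i in range(4):
    bot.grab_frame("side"); s=bot.sense(); M.append(s["moment"][2])
print(np.round(M,3),s["time_s"],s["position"].round(1),s["force"].round(1),s["grip_width"],s["finger_force"],"yaw",Ro.from_quat(s["eef_rot"]).as_euler("xyz",True).round(2),s["joint_pos"].round(3))
E
python3 m.py
```

```text
[-0.067 -0.1    0.008  0.071] 3.525 [500.  147.5  80.6] [-2.1 -3.4  4.4] 31.55899210254595 59.23128962516785 yaw [-1.7999e+02  2.0000e-02  1.5984e+02] [ 0.287  0.014 -0.191  1.366 -0.     0.639]
```

>>> play_rows:
  commands:
    - [0,0,0,-0.15,1]
    - [0,0,0,-0.3,1]
    - [0,0,0,-0.45,1]
    - [0,0,0,-0.6,1]
    - [0,0,0,-0.6,1]
    - [0,0,0,-0.6,1]

```text
time_s: 4.28
position: [500.3, 148.0, 80.6]
eef_rot: [0.399, 0.917, 0.0, 0.0]
force: [1.4, 1.4, 4.4]
grip_width: 30.9
finger_force: 59.4
```

```bash
python3 m.py;  python3 - <<'E'
from h import *
cv2.imwrite("pics/w3.png",bot.grab_frame("wrist")[:,:,::-1])
E
```

```text
[ 0.006  0.026 -0.004  0.074] 4.475 [500.3 148.   80.6] [0.4 2.1 4.3] 31.68591610442774 59.49391722679138 yaw [1.7994e+02 1.0000e-02 1.3292e+02] [ 0.287  0.014 -0.191  1.365  0.     1.109]
```

View pics/w3.png

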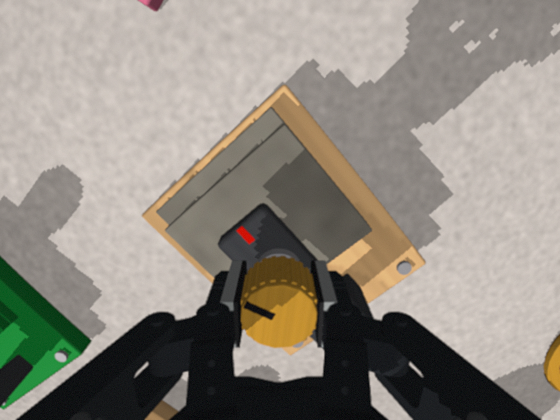

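The head turns with the gripper: line runs (247,305)–(273,317), red mark at (245,235). Estimate the angle left.

```bash
python3 - <<'E'
from h import *
s=bot.sense();c=cam("wrist",s)
I=cv2.imread("pics/w3.png").astype(int)
h,w=I.shape[:2]; yy,xx=np.mgrid[:h,:w]
m=(I.sum(2)<110)&(xx>243)&(xx<300)&(yy>285)&(yy<335)
n,L,st,ce=cv2.connectedComponentsWithStats(m.astype(np.uint8))
k=1+np.argmax(st[1:,4]);print(st[1:])
p=np.argwhere(L==k)[:,::-1]
q=np.array([atz(c,x,113)[:2] for x in p.astype(float)])
u=np.linalg.svd(q-q.mean(0))[2][0]
a=lambda v:np.degrees(np.arctan2(v[1],v[0]))
r=(I[:,:,2]>150)&(I[:,:,1]<70)&(xx>220)&(xx<270)&(yy<260)&(yy>210)
pr=np.argwhere(r)[:,::-1].astype(float); qr=np.array([atz(c,x,70)[:2] for x in pr]);ur=np.linalg.svd(qr-qr.mean(0))[2][0]
print(q.mean(0),a(u),qr.mean(0),a(ur),a(qr.mean(0)-[500,148.2]))
E
```

```text
[[244 302  30  17 180]]
[492.29695764 144.93275603] 14.903468267764197 [476.15121246 149.45701997] -7.4499752228653175 176.98285062507082
```

```bash
cat > m.py <<'E'
from h import *
M=[];J=[]
for i in range(10):
    bot.grab_frame("side"); s=bot.sense(); M.append(s["moment"][2]);J.append(s["joint_torque"][5])
print("Mz",np.mean(M).round(3),np.std(M).round(3),"j6",np.mean(J).round(3),np.std(J).round(3),s["time_s"],s["force"].round(1),s["grip_width"].round(1),"yaw",Ro.from_quat(s["eef_rot"]).as_euler("xyz",True)[2].round(2))
E
python3 m.py
```

```text
Traceback (most recent call last):
  File "m.py", line 5, in <module>
    print("Mz",np.mean(M).round(3),np.std(M).round(3),"j6",np.mean(J).round(3),np.std(J).round(3),s["time_s"],s["force"].round(1),s["grip_width"].round(1),"yaw",Ro.from_quat(s["eef_rot"]).as_euler("xyz",True)[2].round(2))
                                                                                                                                  ^^^^^^^^^^^^^^^^^^^^^
AttributeError: 'float' object has no attribute 'round'
```

>>> play_rows:
  commands:
    - [0,0,0,-0.15,1]
    - [0,0,0,-0.3,1]
    - [0,0,0,-0.4,1]
    - [0,0,0,-0.4,1]

```text
time_s: 5.52
position: [500.6, 148.1, 80.6]
eef_rot: [0.538, 0.843, 0.001, 0.0]
force: [4.5, 3.5, 4.2]
grip_width: 31.2
finger_force: 59.5
```

```bash
python3 m.py
```

```text
Traceback (most recent call last):
  File "m.py", line 5, in <module>
    print("Mz",np.mean(M).round(3),np.std(M).round(3),"j6",np.mean(J).round(3),np.std(J).round(3),s["time_s"],s["force"].round(1),s["grip_width"].round(1),"yaw",Ro.from_quat(s["eef_rot"]).as_euler("xyz",True)[2].round(2))
                                                                                                                                  ^^^^^^^^^^^^^^^^^^^^^
AttributeError: 'float' object has no attribute 'round'
```

```bash
sed -i 's/s\["grip_width"\].round(1)/s["grip_width"]/' m.py; python3 m.py
```

```text
Mz 0.061 0.019 j6 0.053 0.0 6.525 [4.8 3.8 3.9] 31.128743895228386 yaw 115.01
```

j6 torque is clean (0.053 ≈ free friction). Steps of about 4.5° now.

>>> play_rows:
  commands:
    - [0,0,0,-0.1,1]
    - [0,0,0,-0.1,1]
    - [0,0,0,-0.1,1]

```text
time_s: 6.9
position: [500.7, 148.1, 80.6]
eef_rot: [0.57, 0.822, 0.001, 0.0]
force: [5.1, 2.9, 4.5]
grip_width: 31.6
finger_force: 59.4
```

```bash
python3 m.py
```

```text
Mz 0.055 0.025 j6 0.058 0.001 7.4 [5.1 3.9 2.8] 31.275304225990475 yaw 110.51
```

>>> play_rows:
  commands:
    - [0,0,0,-0.08,1]
    - [0,0,0,-0.08,1]
    - [0,0,0,-0.08,1]

```text
time_s: 7.78
position: [500.7, 148.1, 80.6]
eef_rot: [0.595, 0.803, 0.001, 0.0]
force: [6.1, 4.2, 3.6]
grip_width: 31.6
finger_force: 59.4
```

```bash
python3 m.py
```

```text
Mz 0.147 0.028 j6 0.132 0.001 8.275 [6.1 2.8 4.2] 31.71989307811029 yaw 106.91
```

Resistance is rising (0.13). One more small step to seat it firmly, well below 0.6.

>>> play_rows:
  commands:
    - [0,0,0,-0.08,1]
    - [0,0,0,-0.08,1]
    - [0,0,0,-0.08,1]

```text
time_s: 8.65
position: [500.8, 148.1, 80.6]
eef_rot: [0.62, 0.784, 0.001, 0.0]
force: [6.2, 4.0, 3.2]
grip_width: 31.6
finger_force: 59.4
```

```bash
python3 m.py
```

```text
Mz 0.205 0.019 j6 0.224 0.001 9.15 [5.4 3.9 2.8] 31.40638578173595 yaw 103.32
```

The slope is 1.5 N m/rad, so it is seated. Release and lift.

>>> play_rows:
  commands:
    - [0,0,0,0,0.5]
    - [0,0,0,0,0]
    - [0,0,0,0,0]
    - [0,0,0,0,0]
    - [0,0,0,0,0]
    - [0,0,0,0,0]
    - [0,0,0.2,0,0]
    - [0,0,0.4,0,0]
    - [0,0,0.65,0,0]
    - [0,0,0.65,0,0]
    - [0,0,0.65,0,0]

```text
time_s: 10.52
position: [499.9, 147.7, 209.7]
eef_rot: [0.622, 0.783, -0.0, -0.0]
force: [-0.3, 0.7, -0.4]
grip_width: 84.9
finger_force: 0.0
```

```bash
python3 - <<'E'
from h import *
I=bot.grab_frame("wrist")[:,:,::-1]
cv2.imwrite("pics/w4.png",cv2.resize(I[80:290,150:430],None,fx=2.8,fy=2.8,interpolation=cv2.INTER_CUBIC))
E
```

```text
(no output)
```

View pics/w4.png

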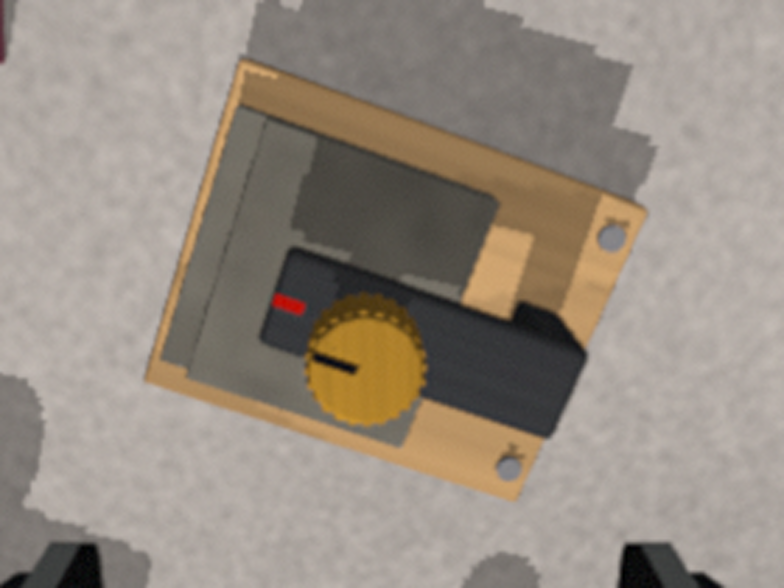

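The black line, (355,370)→(315,357) in the crop, is parallel to the red mark and the arm. The screw is seated, released and clear of the gripper.

```bash
python3 -c "
from cell import bot
print(bot.sign_off())"
```

```text
the job is handed in; nothing more can be done
None
```

I turned the grey tile's thumbscrew clockwise until it seated, stopped at about 0.22 N m (the tile cracks at about 0.6), and released it; the terracotta jig's screw was not touched, and the job is handed in.

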